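# Thread the hinge pin through both bushings and hold it

## Task

Take the long hinge pin (the tallest of the three) by its head out of the wooden block and thread it, tip down, through the upper and then the lower bushing of the hinge bracket. Finish while still holding it there, still and upright, with about 15 mm of its tip showing below the lower bushing and its head held up clear of the upper one, so that a retaining clip can be put on: do not let go, do not drop it home and do not touch the tip down. Leave the two shorter pins in the block, and leave the label roll and the carton where they are.

Things in the scene. Friction and masses are not known exactly. Their poses are not given: they have to be found in the camera images.
- long_pin_head (a point): Centre of the head of the long steel hinge pin, the tallest of three standing upright, tip down, in the wooden block; the place to grip, from above. Round head 24 mm in diameter, 32 mm tall, on a round shaft 12 mm in diameter, 105 mm long. This point is 16 mm below the pin's top, 121 mm above its tip; z runs up along the pin. In the block its top is 152 mm above the table. Mass 0.12 to 0.24 kg.
- long_pin_tip (a point): Centre of the long pin's lower end face; the lowest 3 mm of the shaft are narrowed to 9 mm diameter.
- long_pin_shoulder (a point): Point on the long pin's axis at the underside of its head, 105 mm above its tip.
- medium_pin_head (a point): Centre of the head of the middle one of the three pins. Round head 24 mm in diameter, 32 mm tall, on a round shaft 12 mm in diameter, 65 mm long, too short for the job. Its top is 112 mm above the table. To be left in the block.
- short_pin_head (a point): Centre of the head of the shortest pin. Round head 24 mm in diameter, 32 mm tall, on a round shaft 12 mm in diameter, 45 mm long, too short for the job. Its top is 92 mm above the table. To be left in the block.
- rack: Wooden block fixed to the table, 60 x 190 x 50 mm tall, with three upright holes in a row along its y axis, 70 mm apart (13.5 mm bore, 35 mm deep: the pins' tips stand 15 mm above the table). Which pin stands in which hole varies. Origin: centre of its underside.
- jig: Hinge bracket on a jig fixed to the table: aluminium base plate 130 x 150 x 12 mm with two grey leaves on it, each with an arm reaching in to the middle that carries a bushing: upper one on the tall leaf (+y side), lower one on the low leaf (-y side), both on one vertical axis through the origin (centre of the base's underside). No part is higher than 115 mm above the table.
- upper_bushing (a point): Centre of the upper bushing's top rim, 115 mm above the table. Upright 14 mm bore in an arm 15 mm thick (underside 100 mm above the table) with a 3 mm chamfer at its mouth, ringed by a flush brass rim 28 mm in outside diameter. z points up.
- lower_bushing (a point): Centre of the lower bushing's top rim, 60 mm above the table, straight below the upper one. Same make: 14 mm bore, chamfer, rim, 15 mm arm. The arm's underside is 45 mm above the table, 33 mm above the base plate's top. z points up.
- roll: Solid roll of paper labels lying flat, 72 mm in diameter, 26 mm tall; origin at the centre of its underside. Bystander.
- carton: Small closed cardboard carton 80 x 110 x 55 mm tall; origin at the centre of its underside. Bystander.
- long_pin: The long pin as a whole; origin at its tip, z along it towards the head.
- medium_pin: The medium pin as a whole; origin at its tip.
- short_pin: The short pin as a whole; origin at its tip.
There are look-alikes about, which are no part of the job. Leave any blue or purple look-alike of the long_pin alone. Several things have the shape of the jig; the one meant has the colours described above.

How it is judged (in metres and radians):
On the way, in this order (a step that is already met when the one before it is completed fails the run):
1. the long pin has been lifted clear out of the block (contact force between the fingers and long_pin above 1 N and height (world z) of long_pin_tip above 0.06 m and horizontal distance between long_pin_tip and upper_bushing above 0.03 m), for 0.1 s.
2. the long pin's tip is through the upper bushing (contact force between the fingers and long_pin above 1 N and z of long_pin_tip in the frame of upper_bushing below -0.02 m and horizontal distance between long_pin_tip and upper_bushing below 0.006 m and horizontal distance between long_pin_shoulder and upper_bushing below 0.015 m), for 0.05 s.
At the end, for the whole second after the job is handed in: Fingers hold the long pin still (under 20 mm/s), tip 3 to 28 mm below the underside of the lower bushing's arm (at least 5 mm over the base plate), head at least 3 mm above the upper rim, axis within 4 mm of both bushings' axis and within 0.06 rad of upright (contact force between the fingers and long_pin above 1 N and z of long_pin_tip in the frame of lower_bushing between -0.043 and -0.018 m and horizontal distance between long_pin_tip and lower_bushing below 0.004 m and horizontal distance between long_pin_shoulder and upper_bushing below 0.004 m and angle between the z axis of long_pin_head and the z axis of upper_bushing, either way round below 0.06 rad and height (world z) of long_pin_shoulder above 0.118 m and linear speed of long_pin below 0.02 m/s); the arm keeps its last pose, push and grip.
It fails at once if a shorter pin is moved more than 20 mm (distance of any of medium_pin, short_pin from where it was at the start of the episode above 0.02 m).
It fails at once if the label roll or the carton is moved more than 20 mm (distance of any of roll, carton from where it was at the start of the episode above 0.02 m).
It also fails if it takes over 64 s, if anything falls off the work surface, if the arm or the gripper's body presses on something with over 40 N, if the wrist force passes 120 N, or if a joint passes its speed limit or range.

## Robot

A 6-joint arm with a two-finger parallel gripper is mounted at the origin on the work surface. World frame = base frame: x ahead of the robot, y to its left, z up, the work surface at z = 0. Lengths are in mm, angles in rad, forces in N, time in s.
With the tool pointing down it reaches from about 350 to 975 mm from the base axis. Payload 7.1 kg.
Tool frame: the origin (TCP) lies midway between the tips of the shut fingers; the grasp point (between the pads) lies 19 mm behind it; z points along the fingers, y is the line along which they close (so a half turn about z gives the same grasp; the last joint's range is limited). The gripper opens to 88 mm and grips with 3 to 60 N. Pads are 20 mm wide; open, the fingers measure 115 mm over their backs; the gripper's body (75 mm by 178 mm) begins 61 mm behind the grasp point.
Start: joints at [1.1, 0.423, 1.63, -0, 1.089, -0.019], TCP at [272.833, 562.287, 222.675] pointing down, gripper open.
Joint ranges: [-3, 3], [-0.9, 2.11], [0.09, 2.58], [-1.31, 4.45], [0.11, 2.69], [-2.54, 2.54]. Speed limits (rad/s): [2.39, 2.39, 3.01, 3.14, 3.14, 3.14].

## Interface

Orientations are given as a rotation vector (axis times angle).
In Python, from workcell import ctrl gives the robot as it stands.
- The arm moves only by the shell command python3 -m inch 'ROWS' [OPENING]. ROWS is JSON, a list of rows, each an object with "xyz": the shift along the tool's x, y, z in mm, a list of three; "rot": the turn, a rotation vector about the tool's x, y, z in rad, a list of three. In form: [{"xyz": [dx, dy, dz], "rot": [ax, ay, az]}, ...]. A call has 1 to 12 rows; each row is the pose to reach, as a shift and turn from the pose commanded when the call began, along the tool's axes at that moment; what a row does not reach only later rows make up. A row lasts 1/12 s, in which the tool goes at most 41.7 mm and 7.16 degrees, less where a joint would pass 70% of its speed; a pose out of reach is approached as far as the arm can. A call with a gripper value outside its range is refused whole. OPENING is the closure in counts, from 0 (fully open) to 255 (shut), set as the call begins (- or left out, the last holds). The fingers move at their own pace and stop on an object; the grip force is fixed at half the most. Time passes only in rows, so rows that repeat a pose let the fingers close. It gives the time, the measured TCP pose, the force, the opening and the grip force at its end, in the units of the state.
- ctrl.get_obs(): the state, without advancing time (a new reading comes with each control period).
- ctrl.get_image(name): name is "scene" or "top" or "wrist"; returns the picture (420x560x3 uint8, red, green, blue); there is no depth.
- ctrl.camera_model(name): a dict with "fx", "fy", "cx", "cy" (pixels), "position" and "attitude" of the camera in the world. Camera axes: x right, y up, looking along -z (the intrinsics and any distortion apply to the point x, -y, -z); pixel columns grow to the right and rows downward; lengths in mm; the calibration is good to about 2 mm. The wrist camera is an equidistant fisheye: a pixel r from the principal point sees the ray r / f radians off the axis. A picture is of the moment at which its call begins: read the wrist's pose just before it. camera_model takes no time and is no camera call; for the wrist camera it gives the pose at the moment of the call.
- ctrl.close_job(): hands the job in; it is judged then, once.
The state is a dict: "t": time; "qpos": joint angles; "qvel": joint speeds; "joint_torque": joint torques, N m; "ee_pos": TCP position; "orientation": TCP orientation; "ft_force": force on the tool from outside, world axes, zero at the start; "moment": the same for the moment, N m; "width": finger opening in mm; "grasp_force": force on a finger pad.
Only numpy, scipy, OpenCV 4.12 (cv2) and the standard library are available. Lean on these libraries where they do the work, as an engineer would, in place of code of your own. Each camera call takes 0.05 s, during which the arm holds its last target. There are 200 camera calls.

## Working session

There is one attempt and no reset: what is moved stays moved. The work goes in short steps, Python scripts to look and compute and a shell command to move; the robot and the scene stay as the last step left them, time stands still between calls to the robot, and variables do not carry over. Pictures are saved under pics/ and viewed, at most 10 in all, crops included, and the job is handed in when it is done.

```bash
mkdir -p pics; ls
python3 - <<'E'
from workcell import ctrl
import cv2,json
for n in ("scene","top"):
    m=ctrl.camera_model(n); print(n,m)
    im=ctrl.get_image(n); cv2.imwrite(f"pics/{n}0.png",im[:,:,::-1])
print(ctrl.camera_model("wrist"))
o=ctrl.get_obs(); print(o["t"],o["ee_pos"],o["orientation"],o["width"])
E
```

```text
pics
scene {'fx': 424.20055753806264, 'fy': 424.20055753806264, 'cx': 273.11836664366905, 'cy': 207.39286353134347, 'position': array([1027.50811834, -134.29977056,  853.99409249]), 'attitude': array([0.46767196, 0.33735679, 1.17811589])}
top {'fx': 393.1706022475043, 'fy': 393.1706022475043, 'cx': 280.3494106552201, 'cy': 214.87848683211953, 'position': array([424.87319159,   6.47353161, 941.6387074 ]), 'attitude': array([ 0.17935702, -0.15645796, -1.43010548])}
{'fx': 325.19226210127806, 'fy': 325.19226210127806, 'cx': 275.2578606908947, 'cy': 213.0569773159824, 'position': array([205.23509663, 594.33166414, 383.9932272 ]), 'attitude': array([-0.24424602, -0.15320847,  1.11110813])}
0.1 [272.61829948 561.87682696 222.00590401] [-7.03646408e-01 -3.06141647e+00  2.03069042e-03] 87.54186603377813
```

View pics/scene0.png

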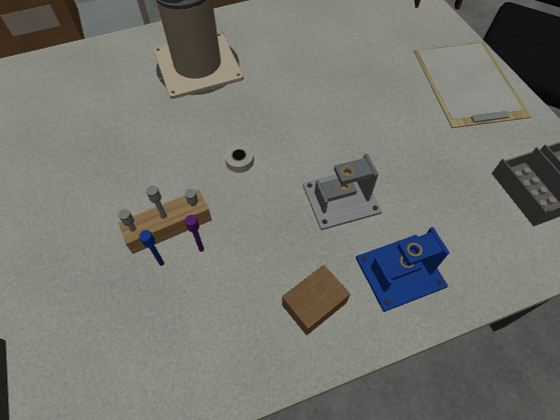

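View pics/top0.png

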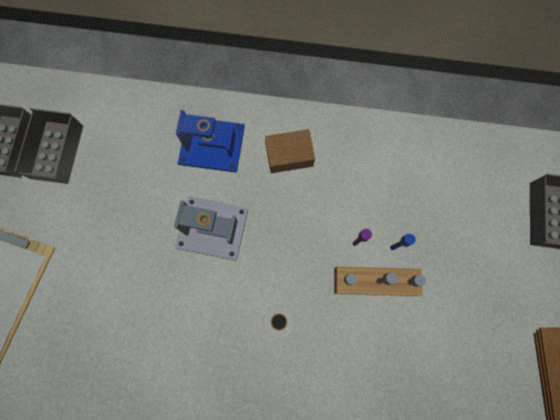

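Scene view: the grey pin heads are at (126,215), (154,191) and (191,196). The middle one stands tallest, so it is the long pin; the blue (147,237) and purple (192,222) pins are look-alikes. There are two brackets: the grey/aluminium one at (347,170) fits the description, and the blue one at (415,250) is a decoy. In the top view these are the long pin at about (390,279) and the grey bushing at (204,219). I'll confirm both in an enlarged crop.

Run:
```python
import cv2,numpy as np
s=cv2.imread("pics/scene0.png");t=cv2.imread("pics/top0.png")
def c(im,x,y): return cv2.resize(im[y:y+75,x:x+100],None,fx=4,fy=4,interpolation=cv2.INTER_CUBIC)
cv2.imwrite("pics/crop.png",np.vstack([np.hstack([c(s,115,175),c(s,300,150)]),np.hstack([c(t,330,245),c(t,165,190)])]))
```

```text
(no output)
```

View pics/crop.png

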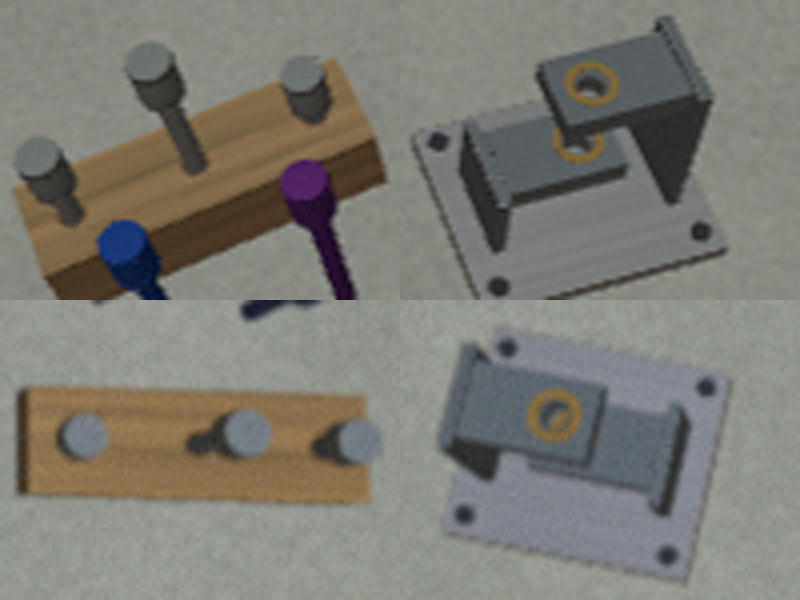

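The crop confirms it. The long pin is the middle one: top face at scene (152.1,189.9) and top-view (391.1,277.9). The grey jig's upper rim is at scene (347.4,170.6) and top-view (202.9,218.4). Next I triangulate.

```bash
cat > h.py <<'E'
import numpy as np
from workcell import ctrl
from scipy.spatial.transform import Rotation as R
def ray(m,u,v,fish=False):
    a=np.array([(u-m["cx"])/m["fx"],(v-m["cy"])/m["fy"]])
    if fish:
        r=np.hypot(*a); s=np.sin(r)/r if r>1e-9 else 1; d=[a[0]*s,-a[1]*s,-np.cos(r)]
    else: d=[a[0],-a[1],-1]
    d=R.from_rotvec(m["attitude"]).apply(d); return np.array(m["position"]),d/np.linalg.norm(d)
def tri(rays):
    A=sum(np.eye(3)-np.outer(d,d) for p,d in rays); b=sum((np.eye(3)-np.outer(d,d))@p for p,d in rays)
    x=np.linalg.solve(A,b); return x.round(1),[round(float(np.linalg.norm(np.cross(x-p,d))),1) for p,d in rays]
def onz(r,z): p,d=r; return (p+d*(z-p[2])/d[2]).round(1)
def proj(m,X,fish=False):
    c=R.from_rotvec(m["attitude"]).inv().apply(np.array(X)-m["position"]); c=c*[1,-1,-1]
    if fish:
        t=np.arctan2(np.hypot(c[0],c[1]),c[2]); k=t/np.hypot(c[0],c[1])
    else: k=1/c[2]
    return np.array([m["cx"]+m["fx"]*c[0]*k,m["cy"]+m["fy"]*c[1]*k])
def rel(x,y,z,yaw=None):
    "shift in current measured tool axes to world TCP point"
    o=ctrl.get_obs(); T=R.from_rotvec(o["orientation"])
    return T.inv().apply(np.array([x,y,z])-o["ee_pos"]).round(1)
E
python3 - <<'E'
from h import *
S=ctrl.camera_model("scene");T=ctrl.camera_model("top")
for n,a,b in [("long",(152.1,189.9),(391.1,277.9)),("A",(124.6,214.1),(419.6,280.1)),("B",(190.6,193.1),(350.6,278.6)),("rim",(347.4,170.6),(202.9,218.4))]:
    print(n,tri([ray(S,*a),ray(T,*b)]))
print(onz(ray(S,344.4,185.4),60))
o=ctrl.get_obs();print(R.from_rotvec(o["orientation"]).as_matrix().round(3))
E
```

```text
long (array([ 501.3, -204.8,  148.4]), [1.3, 1.3])
A (array([ 508.8, -274.8,  107.1]), [1.8, 1.8])
B (array([ 494.1, -134.8,   87.6]), [1.5, 1.5])
rim (array([576.9, 196. , 113.3]), [0.5, 0.5])
[579.2 196.2  60. ]
[[-0.9    0.437 -0.001]
 [ 0.437  0.9   -0.001]
 [ 0.    -0.001 -1.   ]]
```

Measured heights are 148/107/88 mm against 152/112/92 expected, a consistent −4 mm bias, and the spacing is 70 mm as given. The rows agree, so I move above the long pin with the fingers closing across the row.

```bash
P='{"xyz":[-541,-590,-40],"rot":[0,0,1.012]}'; python3 -m inch '[{"xyz":[-541,-590,-40],"rot":[0,0,1.012]},{"xyz":[-541,-590,-40],"rot":[0,0,1.012]},{"xyz":[-541,-590,-40],"rot":[0,0,1.012]},{"xyz":[-541,-590,-40],"rot":[0,0,1.012]},{"xyz":[-541,-590,-40],"rot":[0,0,1.012]},{"xyz":[-541,-590,-40],"rot":[0,0,1.012]},{"xyz":[-541,-590,-40],"rot":[0,0,1.012]},{"xyz":[-541,-590,-40],"rot":[0,0,1.012]},{"xyz":[-541,-590,-40],"rot":[0,0,1.012]},{"xyz":[-541,-590,-40],"rot":[0,0,1.012]},{"xyz":[-541,-590,-40],"rot":[0,0,1.012]},{"xyz":[-541,-590,-40],"rot":[0,0,1.012]}]' 0
python3 - <<'E'
from h import *
print(rel(501.5,-205,262)); M=R.from_rotvec(ctrl.get_obs()["orientation"]).as_matrix();print(M.round(3),np.degrees(np.arctan2(M[1,1],M[0,1])))
E
```

```text
t: 1.1
ee_pos: [415.7, 81.8, 247.8]
orientation: [2.099, 2.337, 0.0]
ft_force: [1.0, 0.8, 0.3]
width: 87.9
grasp_force: 0.0
[-294.4   54.6  -14.2]
[[-0.107  0.994  0.   ]
 [ 0.994  0.107  0.   ]
 [ 0.     0.    -1.   ]] 6.143479469225802
```

```bash
python3 -m inch '[{"xyz":[-295,55,-14],"rot":[0,0,0]},{"xyz":[-295,55,-14],"rot":[0,0,0]},{"xyz":[-295,55,-14],"rot":[0,0,0]},{"xyz":[-295,55,-14],"rot":[0,0,0]},{"xyz":[-295,55,-14],"rot":[0,0,0]},{"xyz":[-295,55,-14],"rot":[0,0,0]},{"xyz":[-295,55,-14],"rot":[0,0,0]},{"xyz":[-295,55,-14],"rot":[0,0,0]},{"xyz":[-295,55,-14],"rot":[0,0,0]},{"xyz":[-295,55,-14],"rot":[0,0,0]},{"xyz":[-295,55,-14],"rot":[0,0,0]},{"xyz":[-295,55,-14],"rot":[0,0,0]}]'
python3 - <<'E'
from h import *
import cv2
m=ctrl.camera_model("wrist"); im=ctrl.get_image("wrist")
cv2.imwrite("pics/w1.png",im[:,:,::-1]);print(m)
for X in [(501.3,-204.8,152),(576.9,196,115)]: print(proj(m,X,True))
E
```

```text
t: 2.1
ee_pos: [501.4, -202.0, 261.4]
orientation: [-2.097, -2.338, 0.0]
ft_force: [0.3, -0.2, 0.7]
width: 87.4
grasp_force: 0.0
{'fx': 325.19226210127806, 'fy': 325.19226210127806, 'cx': 275.2578606908947, 'cy': 213.0569773159824, 'position': array([ 492.84086865, -128.35959329,  423.5015188 ]), 'attitude': array([-0.27201086, -0.01377034,  0.10756143])}
[275.74255029 214.29552803]
[ 379.36806853 -123.97820494]
```

View pics/w1.png

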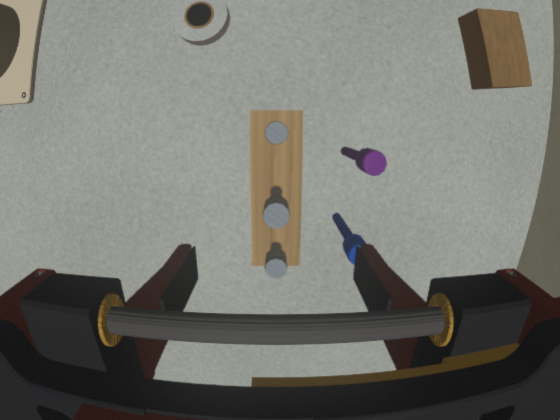

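Wrist view: the long pin head is at (276.5,215), against a predicted (275.7,214.3). The fingers straddle the row correctly. Blue pin at (352,249): I check its clearance from the finger.

Run:
```python
from h import *
S=ctrl.camera_model("scene");T=ctrl.camera_model("top");W=ctrl.camera_model("wrist")
print("blue",tri([ray(S,146.5,236),ray(T,408,239.5)]))
print("long",tri([ray(S,152.1,189.9),ray(T,391.1,277.9),ray(W,276.5,215,True)]), onz(ray(W,276.5,215,True),152),onz(ray(S,152.1,189.9),152),onz(ray(T,391.1,277.9),152))
print(rel(501.4,-205,117))
```

```text
blue (array([ 587.4, -239.6,  127.6]), [1.2, 1.2])
long (array([ 501.8, -205.2,  149.2]), [1.7, 1.0, 1.2]) [ 502.2 -205.5  152. ] [ 504.5 -203.3  152. ] [ 500.8 -205.1  152. ]
[ -3.   -0.5 144.6]
```

The blue pin clears the finger. I descend with partly closed fingers, then grip.

```bash
python3 -m inch '[{"xyz":[-3.5,0.5,30],"rot":[0,0,0]},{"xyz":[-3.5,0.5,60],"rot":[0,0,0]},{"xyz":[-3.5,0.5,90],"rot":[0,0,0]},{"xyz":[-3.5,0.5,115],"rot":[0,0,0]},{"xyz":[-3.5,0.5,130],"rot":[0,0,0]},{"xyz":[-3.5,0.5,140],"rot":[0,0,0]},{"xyz":[-3.5,0.5,144],"rot":[0,0,0]},{"xyz":[-3.5,0.5,144],"rot":[0,0,0]},{"xyz":[-3.5,0.5,144],"rot":[0,0,0]},{"xyz":[-3.5,0.5,144],"rot":[0,0,0]}]' 100
python3 -m inch '[{"xyz":[0,0,0],"rot":[0,0,0]},{"xyz":[0,0,0],"rot":[0,0,0]},{"xyz":[0,0,0],"rot":[0,0,0]},{"xyz":[0,0,0],"rot":[0,0,0]},{"xyz":[0,0,0],"rot":[0,0,0]},{"xyz":[0,0,0],"rot":[0,0,0]},{"xyz":[0,0,0],"rot":[0,0,0]},{"xyz":[0,0,0],"rot":[0,0,0]},{"xyz":[0,0,0],"rot":[0,0,0]},{"xyz":[0,0,0],"rot":[0,0,0]}]' 255
```

```text
t: 2.98
ee_pos: [503.7, -207.2, 118.8]
orientation: [2.098, 2.336, 0.001]
ft_force: [0.5, -0.0, 1.0]
width: 53.7
grasp_force: 0.0
t: 3.82
ee_pos: [502.9, -207.1, 117.8]
orientation: [2.099, 2.337, -0.0]
ft_force: [-0.5, -0.5, 4.0]
width: 23.4
grasp_force: 30.0
```

Gripped: width 23.4 mm, 30 N. Now I lift slowly, then look.

```bash
python3 -m inch '[{"xyz":[0,0,-5],"rot":[0,0,0]},{"xyz":[0,0,-15],"rot":[0,0,0]},{"xyz":[0,0,-30],"rot":[0,0,0]},{"xyz":[0,0,-45],"rot":[0,0,0]},{"xyz":[0,0,-65],"rot":[0,0,0]},{"xyz":[0,0,-90],"rot":[0,0,0]},{"xyz":[0,0,-115],"rot":[0,0,0]},{"xyz":[0,0,-135],"rot":[0,0,0]},{"xyz":[0,0,-145],"rot":[0,0,0]},{"xyz":[0,0,-145],"rot":[0,0,0]},{"xyz":[0,0,-145],"rot":[0,0,0]}]'
python3 - <<'E'
from h import *
print(rel(577,150,263))
E
```

```text
t: 4.73
ee_pos: [502.6, -206.9, 262.6]
orientation: [2.099, 2.337, 0.0]
ft_force: [-0.8, -0.2, -2.9]
width: 23.1
grasp_force: 30.0
[347.  112.1  -0.5]
```

```bash
python3 -m inch '[{"xyz":[30,10,0],"rot":[0,0,0]},{"xyz":[67,22,0],"rot":[0,0,0]},{"xyz":[105,34,0],"rot":[0,0,0]},{"xyz":[143,46,0],"rot":[0,0,0]},{"xyz":[181,58,0],"rot":[0,0,0]},{"xyz":[219,70,0],"rot":[0,0,0]},{"xyz":[257,82,0],"rot":[0,0,0]},{"xyz":[290,93,0],"rot":[0,0,0]},{"xyz":[315,102,0],"rot":[0,0,0]},{"xyz":[335,108,0],"rot":[0,0,0]},{"xyz":[345,111,0],"rot":[0,0,0]},{"xyz":[347,112,0],"rot":[0,0,0]}]'
python3 -m inch '[{"xyz":[0,0,0],"rot":[0,0,0]},{"xyz":[0,0,0],"rot":[0,0,0]},{"xyz":[0,0,0],"rot":[0,0,0]},{"xyz":[0,0,0],"rot":[0,0,0]}]'
cat > snap.py <<'E'
from h import *
import cv2,sys
k=sys.argv[1]
o=ctrl.get_obs();print(o["ee_pos"].round(1))
W=ctrl.camera_model("wrist");w=ctrl.get_image("wrist");s=ctrl.get_image("scene");t=ctrl.get_image("top")
np.savez("snap%s.npz"%k,w=w,s=s,t=t,wp=W["position"],wa=W["attitude"],ee=o["ee_pos"])
def crop(im,c,n=(100,75),f=4):
    x,y=int(c[0]-n[0]/2),int(c[1]-n[1]/2);x=max(0,min(x,560-n[0]));y=max(0,min(y,420-n[1]));print(x,y)
    return cv2.resize(im[y:y+n[1],x:x+n[0]],None,fx=f,fy=f,interpolation=cv2.INTER_CUBIC)
S=ctrl.camera_model("scene");T=ctrl.camera_model("top")
tip=o["ee_pos"]-[0,0,102]; print("tip px",proj(S,tip),proj(T,tip),proj(W,tip,True))
rim=np.array([577,196,115]);print("rim",proj(W,rim,True))
mid=(tip+rim)/2
a=crop(s,proj(S,mid));b=crop(t,proj(T,mid));c=crop(w,proj(W,mid,True));d=cv2.resize(w,(400,300))
cv2.imwrite(f"pics/s{k}.png",np.vstack([np.hstack([a,b]),np.hstack([c,d])])[:,:,::-1])
E
python3 snap.py 1
```

```text
t: 5.73
ee_pos: [576.4, 151.3, 260.8]
orientation: [-2.096, -2.338, 0.004]
ft_force: [0.4, 0.2, -1.4]
width: 23.8
grasp_force: 30.0
t: 6.07
ee_pos: [577.0, 148.7, 262.6]
orientation: [-2.101, -2.335, 0.0]
ft_force: [-0.4, -0.2, -2.4]
width: 23.4
grasp_force: 30.0
[577.  148.7 262.6]
tip px [329.31779734 163.72936875] [221.13421942 216.45994105] [276.18287645 213.37305672]
rim [281.30856037 152.72669498]
288 129
161 179
228 143
```

View pics/s1.png

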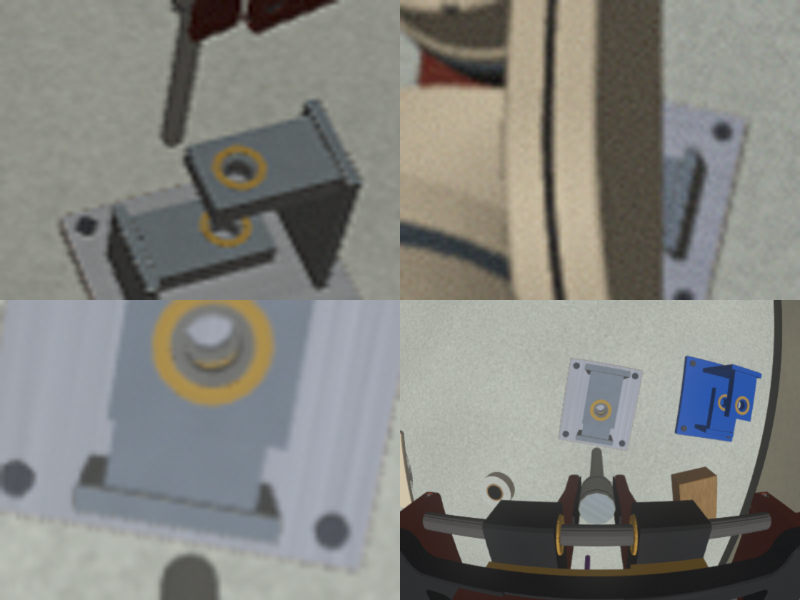

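Scene crop: the tip is at about (330.8,163.3) and the upper rim at (347.4,170.4). Wrist: the rim centre is at about (280.7,153.9) and the tip at about (275.1,212.2). The pin hangs essentially upright, so I compute tip against bore.

Run:
```python
from h import *
z=np.load("snap1.npz");W=dict(ctrl.camera_model("wrist"),position=z["wp"],attitude=z["wa"]);S=ctrl.camera_model("scene")
print("tip W",onz(ray(W,275.1,212.2,True),160),"S",onz(ray(S,330.8,163.3),160),tri([ray(W,275.1,212.2,True),ray(S,330.8,163.3)]))
print("rim W",onz(ray(W,280.7,153.9,True),115),"S",onz(ray(S,347.4,170.4),115),tri([ray(W,280.7,153.9,True),ray(S,347.4,170.4)]))
print(z["ee"])
```

```text
tip W [576.  149.5 160. ] S [576.7 152.2 160. ] (array([576.8, 150.8, 161.6]), [1.2, 1.2])
rim W [576.5 194.8 115. ] S [577.5 196.  115. ] (array([577. , 195.4, 115.1]), [0.8, 0.8])
[577.00658297 148.69191269 262.59646056]
```

```bash
python3 -m inch '[{"xyz":[10,1,0],"rot":[0,0,0]},{"xyz":[25,3,0],"rot":[0,0,0]},{"xyz":[38,4.5,0],"rot":[0,0,0]},{"xyz":[44.4,5.4,5],"rot":[0,0,0]},{"xyz":[44.4,5.4,15],"rot":[0,0,0]},{"xyz":[44.4,5.4,25],"rot":[0,0,0]},{"xyz":[44.4,5.4,34],"rot":[0,0,0]},{"xyz":[44.4,5.4,37],"rot":[0,0,0]},{"xyz":[44.4,5.4,37],"rot":[0,0,0]},{"xyz":[44.4,5.4,37],"rot":[0,0,0]},{"xyz":[44.4,5.4,37],"rot":[0,0,0]},{"xyz":[44.4,5.4,37],"rot":[0,0,0]}]'
python3 snap.py 2
```

```text
t: 7.22
ee_pos: [578.2, 194.5, 226.2]
orientation: [2.1, 2.336, 0.001]
ft_force: [1.1, 0.9, -1.8]
width: 23.4
grasp_force: 30.0
[578.2 194.5 226.2]
tip px [347.50042599 168.30637399] [202.49993853 216.73093951] [276.06519758 213.45909429]
rim [274.84821698 208.80895446]
297 131
152 179
225 173
```

View pics/s2.png

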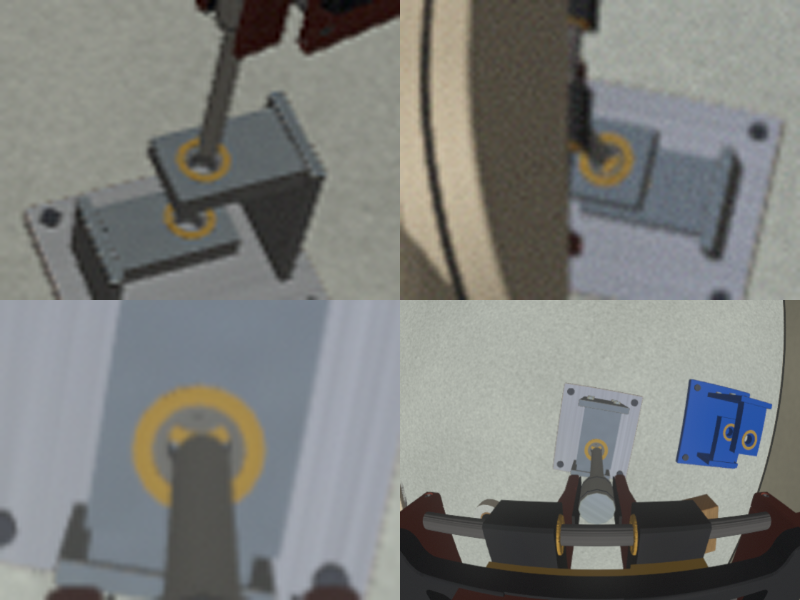

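Wrist crop: the rim centre is at about (199,449) and the tip axis at x≈200, so the tip falls about on centre. It is well within the chamfer, so I insert partway and watch the force.

```bash
python3 -m inch '[{"xyz":[0,0,4],"rot":[0,0,0]},{"xyz":[0,0,8],"rot":[0,0,0]},{"xyz":[0,0,12],"rot":[0,0,0]},{"xyz":[0,0,16],"rot":[0,0,0]},{"xyz":[0,0,20],"rot":[0,0,0]},{"xyz":[0,0,20],"rot":[0,0,0]}]'
python3 -m inch '[{"xyz":[0,0,5],"rot":[0,0,0]},{"xyz":[0,0,10],"rot":[0,0,0]},{"xyz":[0,0,15],"rot":[0,0,0]},{"xyz":[0,0,20],"rot":[0,0,0]},{"xyz":[0,0,25],"rot":[0,0,0]},{"xyz":[0,0,25],"rot":[0,0,0]},{"xyz":[0,0,25],"rot":[0,0,0]}]'; python3 -c "
from h import *;o=ctrl.get_obs();print(o['moment'])"
```

```text
t: 7.87
ee_pos: [577.2, 194.5, 204.4]
orientation: [-2.099, -2.336, 0.002]
ft_force: [0.3, -0.1, -2.2]
width: 23.4
grasp_force: 30.0
t: 8.45
ee_pos: [577.6, 194.6, 180.2]
orientation: [-2.099, -2.337, 0.001]
ft_force: [-0.1, -0.3, -1.6]
width: 23.9
grasp_force: 30.0
[-0.08733463  0.00988028  0.01457171]
```

No contact force, and the tip is at about z 77 inside the upper bushing. I continue towards the lower one.

```bash
python3 -m inch '[{"xyz":[0,0,5],"rot":[0,0,0]},{"xyz":[0,0,10],"rot":[0,0,0]},{"xyz":[0,0,14],"rot":[0,0,0]},{"xyz":[0,0,18],"rot":[0,0,0]},{"xyz":[0,0,22],"rot":[0,0,0]},{"xyz":[0,0,26],"rot":[0,0,0]},{"xyz":[0,0,26],"rot":[0,0,0]}]'
python3 -m inch '[{"xyz":[0,0,4],"rot":[0,0,0]},{"xyz":[0,0,8],"rot":[0,0,0]},{"xyz":[0,0,12],"rot":[0,0,0]},{"xyz":[0,0,16],"rot":[0,0,0]},{"xyz":[0,0,20],"rot":[0,0,0]},{"xyz":[0,0,21],"rot":[0,0,0]},{"xyz":[0,0,21],"rot":[0,0,0]},{"xyz":[0,0,21],"rot":[0,0,0]},{"xyz":[0,0,21],"rot":[0,0,0]}]'
python3 snap.py 3
```

```text
t: 9.03
ee_pos: [577.2, 194.5, 153.6]
orientation: [-2.099, -2.336, 0.002]
ft_force: [-0.8, -0.1, -1.3]
width: 23.2
grasp_force: 30.0
t: 9.78
ee_pos: [577.9, 194.7, 133.8]
orientation: [2.099, 2.337, 0.0]
ft_force: [-0.2, -0.6, -2.5]
width: 23.3
grasp_force: 30.0
[577.9 194.7 133.8]
tip px [341.90794904 192.00921005] [210.00282771 225.1579466 ] [276.14532842 213.44113561]
rim [275.27781539 248.78620795]
294 144
156 184
225 190
```

View pics/s3.png

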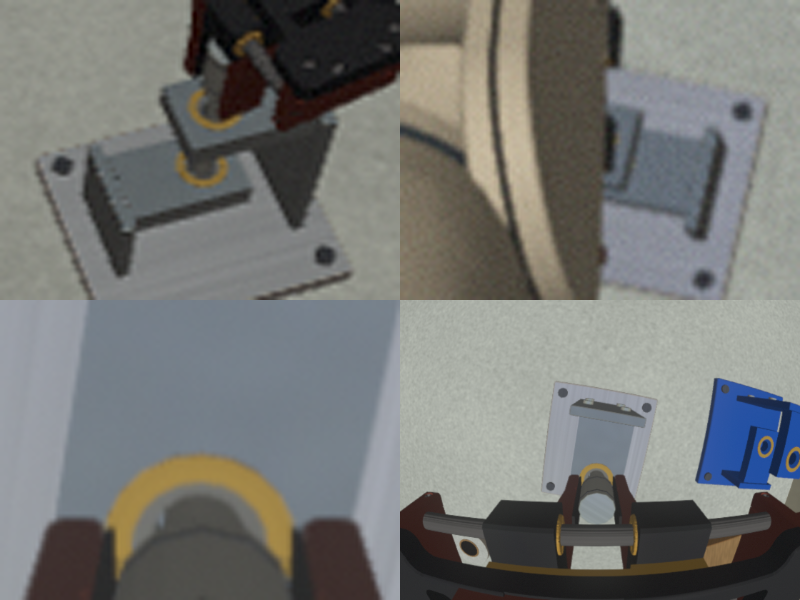

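The picture shows the shaft passing through the upper rim (scene crop 216,105) and into the lower one (202,168), with the head clear above. The forces are negligible. The tip should be at z≈31 mm, which is 14 mm below the lower arm. I hand in now.

```bash
python3 -c "
from workcell import ctrl
print(ctrl.close_job())"
```

```text
the job is handed in; nothing more can be done
None
```

The long pin is through both bushings and was handed in while still gripped and upright, its tip about 14 mm below the lower bushing by calculation and its head clear of the upper one; no verdict came back.

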